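# Turn an anvil block and set its screw slide free of backlash

## Robot

A 6-joint arm with a two-finger parallel gripper is mounted at the origin on the work surface. World frame = base frame: x ahead of the robot, y to its left, z up, the work surface at z = 0. Lengths are in m, angles in rad, forces in N, time in s.
With the tool pointing down it reaches from about 0.35 to 0.975 m from the base axis. Payload 7.1 kg.
Tool frame: the origin (TCP) lies on the centre line of the jaws, within the pads' length; the fingertips stand 25 mm ahead of it and the grasp point (between the pads) lies 6 mm ahead of it; z points along the fingers, y is the line along which they close (so a half turn about z gives the same grasp; the last joint's range is limited). The gripper opens to 88 mm and grips with 3 to 60 N. Pads are 20 mm wide; open, the fingers measure 115 mm over their backs; the gripper's body (75 mm by 178 mm) begins 61 mm behind the grasp point.
Start: joints at [1.11, 0.423, 1.63, -0, 1.089, -0.019], TCP at [0.267, 0.565, 0.248] pointing down, gripper open.
Joint ranges: [-3, 3], [-0.9, 2.11], [0.09, 2.58], [-1.31, 4.45], [0.11, 2.69], [-2.54, 2.54]. Speed limits (rad/s): [2.39, 2.39, 3.01, 3.14, 3.14, 3.14].

## Interface

Orientations are given as a 3x3 rotation matrix whose columns are the frame's x, y, z axes.
In Python, from plant import robot, eyes, state, finish_job gives the robot as it stands (robot), with the cameras (eyes), the readings as plain functions and the job as plain functions.
- The arm moves only by the shell command python3 drive.py 'ROWS' [FORCE]. ROWS is one flat JSON list of numbers that holds 1 to 20 rows one after another, with no inner brackets; each row has 5 numbers: the finger opening in m, then dx, dy, dz in normalised numbers (1 is 1 m), then a turn about the tool's z in normalised numbers (1 is pi/2 rad); each row shifts and turns the commanded pose from where the row before left it, along the tool's axes as they then stand; what a row does not reach is not made up. A row lasts 1/12 s, in which the tool goes at most 0.0417 m and 0.125 rad, less where a joint would pass 70% of its speed; a pose out of reach is approached as far as the arm can. The fingers move at their own pace and stop on an object; FORCE is the grip in N (left out, the last holds). Time passes only in rows, so rows that do not move let the fingers close. It prints the time, the measured TCP pose, the force, the opening and the grip force at its end. Shift and turn numbers lie between -1 and 1, and a call with a number outside is refused. Input that does not fit is refused with a message, and nothing moves.
- state(): the state, without advancing time (a new reading comes with each control period).
- eyes.read_camera(name): name is "scene" or "top" or "wrist"; returns a dict with "frame" (420x560x3 uint8, red, green, blue), "intrinsics" (3x3 intrinsics, pixels), "distortion" ([k1, k2, p1, p2, k3] as OpenCV has them; the pictures are not rectified), "pose" (4x4, takes a point from camera to world coordinates). Camera axes: x right, y down, z forward; pixel columns grow to the right and rows downward; lengths in m; the calibration is good to about 2 mm. A picture is of the moment at which its call begins. There is no depth.
- finish_job(): hands the job in; it is judged then, once.
The state is a dict: "t": time; "q": joint angles; "joint_vel": joint speeds; "tau": joint torques, N m; "eef_pos": TCP position; "tcp_rot": TCP orientation; "ft_force": force on the tool from outside, world axes, zero at the start; "wrist_torque": the same for the moment, N m; "gripper_width": finger opening in m; "grasp_force": force on a finger pad.
Only numpy, scipy, OpenCV 4.12 (cv2) and the standard library are available. Lean on these libraries where they do the work, as an engineer would, in place of code of your own. Each camera call takes 0.05 s, during which the arm holds its last target. There are 200 camera calls.

## Task

Push the wooden anvil block over against the edge of the steel carriage, so that it tips onto the carriage and lies flat with its large round steel disc (now facing the robot) on top. Then push the crank round anticlockwise until the disc has gone about a centimetre past the fixed pointer, and bring it back clockwise until the centre of the disc is level with the pointer, so that the play in the screw is taken up by a clockwise turn. Take care to leave the loose things around undisturbed.

Things in the scene. Friction and masses are not known exactly. Their poses are not given: they have to be found in the camera images.
- station: screw-slide station fixed to the bench, grey base plate 250 x 420 x 14 mm. Origin under its centre; x away from the robot, y to the crank end (robot's left), z up. In this frame an aluminium ledge, top at z 30 mm, runs along the robot's side (x -123 to -37, y -205 to 85 mm) in front of the sliding carriage; the crank's gear box stands at x 0, y 150 mm
- table_front (a point): middle of the top front edge of the steel carriage table (x -35, z 38 mm in the station's frame; y -110 mm at the start). This straight edge along y is a step 8 mm above the ledge: the edge to tip against. The table is 110 mm long in y, 98 mm deep in x up to a lip 10 mm high at its rear
- block: wooden anvil block, about 0.25 kg, on end: 52 mm (x) by 64 mm (y), 96 mm tall; one 64 x 96 face has a round steel disc 44 mm wide let in flush, the others small dark dimples. Loose on the ledge, 4 to 23 mm before the carriage's edge, disc facing the robot (up to 6 degrees askew). Origin: centre of its underside; its x points away from the disc. 1 to 3 N near its top tips it (low pushes jam)
- disc (a point): centre of the block's steel disc, in the plane of that face
- pointer: fixed brass post with a dark pointed finger, on the bar along the station's far side, top 86 mm above the bench; axes parallel to the station's. The finger points to the robot; its line along x is the mark. Origin: centre of the post's underside, so the mark is at y = 0 here. At the start the disc is 20 to 60 mm to its -y side (away from the crank)
- pointer_tip (a point): point of that finger, 30 mm from the post's axis towards the robot, 83 mm above the bench
- crank_axis (a point): point on the crank's vertical axis, on top of the gear box, 66 mm above the bench
- pin_top (a point): centre of the top of the crank's upright black handle, a round pin 18 mm in diameter; the pin stands 58 mm from the axis, from 78 mm (top of the crank arm) to 121 mm above the bench. The crank may go round and round; pushing the pin takes about 4 N
- crank (a joint): angle of the crank relative to the screw (rad), the play: 0 to 0.6, random at the start. Turning anticlockwise (seen from above) the crank runs free until this is 0.6 and only then drives the screw; turning clockwise it runs free until this is 0 and only then drives the screw
- carriage (a joint): travel of the carriage (m), 0 at the start, limits -0.03 to 0.09; 10 mm per radian of the screw: crank anticlockwise moves it in +y of the station (towards the crank), clockwise in -y. It stays where it is left, and cannot be pushed along by hand without the crank
- tin: flat round aluminium tin, 44 mm across, 22 mm high, standing loose on the station's ledge; leave alone. Origin under its centre
- weight: small brass weight with a knob, 40 mm across, 46 mm high, loose on the station's base plate beyond the crank, below the crank's sweep; leave alone. Origin under its centre
- hammer: hammer 200 mm long lying on the bench to the robot's right; leave alone
- tweezers: steel tweezers 150 mm long lying on the bench to the left; leave alone
- fluxjar: amber glass jar 60 mm across, 70 mm high, on the right; leave alone
- cup: white cup 80 mm across, 85 mm high, on the left; leave alone

How it is judged:
By the outcome, as a careful person would: the job done as asked, in the order asked, and still so for the second after the job is handed in, with the robot touching nothing.
It also fails if it takes over 67 s, if anything falls off the work surface, if the arm or the gripper's body presses on something with over 40 N, if the wrist force passes 120 N, or if a joint passes its speed limit or range.

## Working session

There is one attempt and no reset: what is moved stays moved. The work goes in short steps, Python scripts to look and compute and a shell command to move; the robot and the scene stay as the last step left them, time stands still between calls to the robot, and variables do not carry over. Pictures are saved under pics/ and viewed, at most 11 in all, crops included, and the job is handed in when it is done.

```bash
ls; mkdir -p pics; python3 - <<'E'
from plant import robot, eyes, state, finish_job
import cv2,numpy as np
np.set_printoptions(precision=4,suppress=True)
for n in("top","scene"):
    c=eyes.read_camera(n);cv2.imwrite(f"pics/{n}0.png",c["frame"][:,:,::-1]);print(n,c["intrinsics"].tolist(),c["distortion"],c["pose"])
s=state();print(s["t"],s["tcp_rot"],s["eef_pos"],s["gripper_width"])
E
```

```text
drive.py
pics
plant.py
top [[496.6824103009783, 0.0, 275.53886662960156], [0.0, 496.6824103009783, 205.88717587121076], [0.0, 0.0, 1.0]] [0.0261 0.     0.     0.     0.    ] [[-0.0487 -0.9767  0.2092  0.2908]
 [-0.9988  0.0468 -0.0136  0.0083]
 [ 0.0035 -0.2096 -0.9778  1.4058]
 [ 0.      0.      0.      1.    ]]
scene [[435.4271062164971, 0.0, 282.13842978887413], [0.0, 435.4271062164971, 206.50092231825656], [0.0, 0.0, 1.0]] [0.024 0.    0.    0.    0.   ] [[ 0.0968  0.6144 -0.783   1.4686]
 [ 0.9951 -0.0758  0.0635 -0.0807]
 [-0.0203 -0.7853 -0.6188  0.8055]
 [ 0.      0.      0.      1.    ]]
0.1 [[-0.904   0.4276 -0.0006]
 [ 0.4276  0.904  -0.0012]
 [ 0.     -0.0013 -1.    ]] [0.267  0.5646 0.247 ] 0.08776211422852563
```

View pics/top0.png

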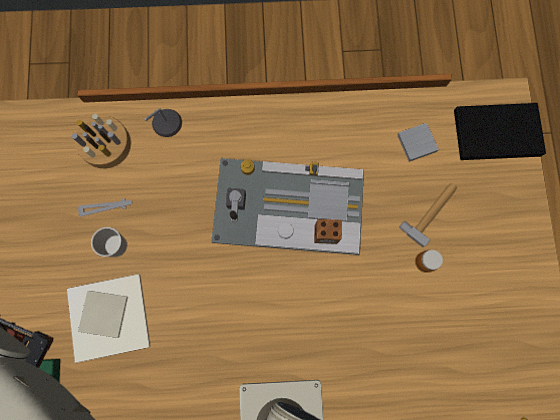

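View pics/scene0.png

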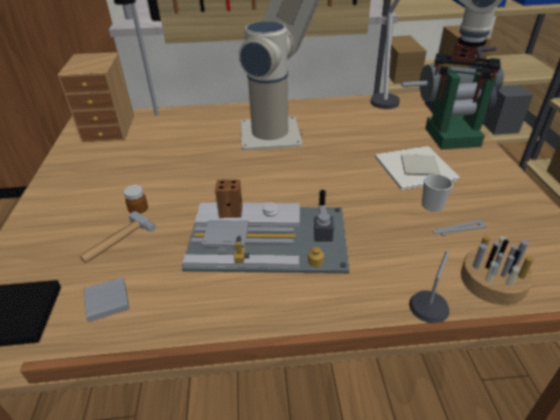

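The top view shows the station at columns 212–364, rows 158–254, with the block near (328,231) and the crank near (235,200). The scene view shows the block at (229,198) and the pointer at (239,248). I'll enlarge both.

```bash
python3 - <<'E'
import cv2
a=cv2.imread("pics/top0.png")[152:262,208:368];cv2.imwrite("pics/topc.png",cv2.resize(a,None,fx=5,fy=5,interpolation=cv2.INTER_CUBIC))
a=cv2.imread("pics/scene0.png")[170:280,180:355];cv2.imwrite("pics/scenec.png",cv2.resize(a,None,fx=4.5,fy=4.5,interpolation=cv2.INTER_CUBIC))
E
```

```text
(no output)
```

View pics/topc.png

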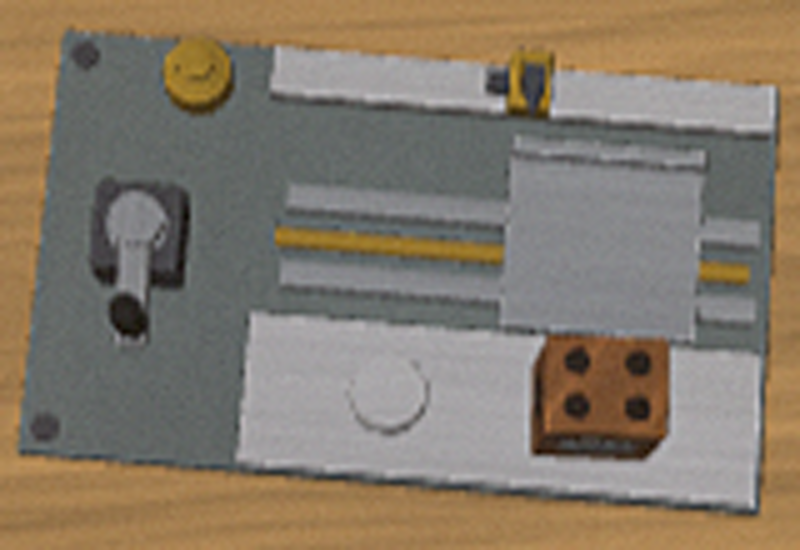

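View pics/scenec.png

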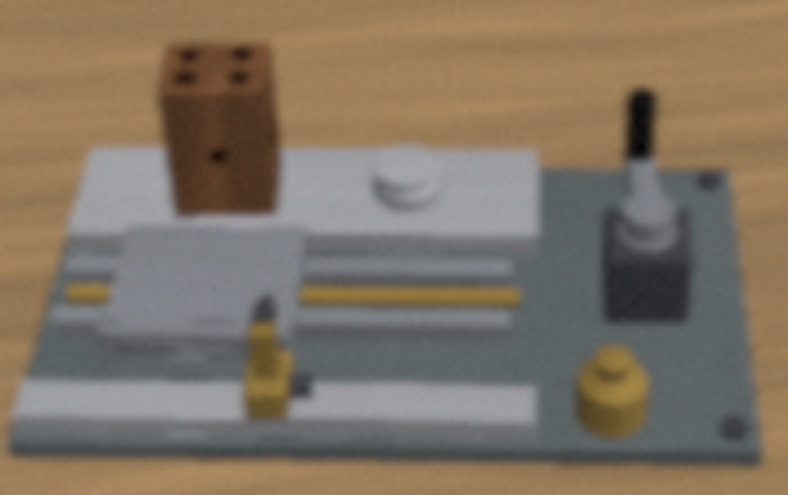

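Top crop: carriage front corners (500,325) and (693,340), block-top dimples centred on (607,384), pin top (128,312), pointer tip (537,107). Scene crop: block dimple centre (214,66), pin top (641,93), tip (265,297). Next I'll fit the poses.

```bash
cat > h.py <<'E'
import cv2,numpy as np
from scipy.optimize import least_squares
from plant import robot, eyes, state, finish_job
np.set_printoptions(precision=4,suppress=True)
K={}
def cal(n):
    if n not in K:K[n]=eyes.read_camera(n)
    return K[n]
def proj(n,P):
    c=cal(n);M=np.linalg.inv(c["pose"]);return cv2.projectPoints(np.atleast_2d(P).astype(float),cv2.Rodrigues(M[:3,:3])[0],M[:3,3],c["intrinsics"],np.array(c["distortion"]))[0][:,0]
def atz(n,uv,z):
    c=cal(n);p=cv2.undistortPoints(np.array([[uv]],float),c["intrinsics"],np.array(c["distortion"]))[0,0]
    d=c["pose"][:3,:3]@[*p,1];o=c["pose"][:3,3];return o+d*(z-o[2])/d[2]
T=lambda u,v:((u+.5)/5-.5+208,(v+.5)/5-.5+152)
S=lambda u,v:((u+.5)/4.5-.5+180,(v+.5)/4.5-.5+170)
E
cat > fit.py <<'E'
from h import *
st={"top":[((-35,-55,38),T(500,325)),((-35,-165,38),T(693,340)),((-123,85,30),T(239,462)),((-37,85,30),T(250,313)),((-123,-205,30),T(756,511)),((125,210,14),T(66,30)),((-125,210,14),T(20,453)),((-37,-205,30),T(763,350))],
"scene":[((-123,85,30),S(538,150)),((-37,85,30),S(540,236)),((-123,-205,30),S(92,148)),((-37,-205,30),S(68,235)),((125,210,14),S(761,455)),((-125,210,14),S(727,171))]}
def W(p,P):
    P=np.array(P)/1e3;c,s=np.cos(p[2]),np.sin(p[2]);return P@np.array([[c,s,0],[-s,c,0],[0,0,1]])+[p[0],p[1],0]
def res(p,ns=("top","scene")):
    return np.concatenate([(proj(n,W(p,[a for a,_ in st[n]]))-[b for _,b in st[n]]).ravel() for n in ns])
for ns in (("top",),("scene",),("top","scene")):
    r=least_squares(res,[.6,0,0],args=(ns,),loss="soft_l1");print(ns,r.x);print(res(r.x,ns).round(1))
p=r.x
def loc(w):
    c,s=np.cos(p[2]),np.sin(p[2]);d=np.array(w[:2])-p[:2];return np.array([c*d[0]+s*d[1],-s*d[0]+c*d[1]])*1e3
for nm,z,a,b in [("block",.126,(607,384),(214,66)),("pin",.121,(128,312),(641,93)),("tip",.083,(537,107),(265,297)),("dimL",.126,(577,383),(240,66)),("dimR",.126,(637.5,385),(188.5,66.5)),("TL",.126,(548,337),(275,93)),("TR",.126,(668,338),(160,95)),("tin",.052,(388,392),(405,165))]:
    A=atz("top",T(*a),z);B=atz("scene",S(*b),z);print(nm,A,B,"local",loc(A),loc(B))
print("axis",W(p,[(0,150,66)]),"tablefront",W(p,[(-35,-110,38)]))
E
python3 fit.py
```

```text
('top',) [ 0.5899 -0.0488 -0.1296]
[-0.1  0.1  0.5  0.3 -0.3  0.2  0.2 -0.2  0.3 -1.1 -0.5 -0.1 -0.6 -0.1
  0.3  0.6]
('scene',) [ 0.5884 -0.0514 -0.1353]
[-0.   0.3 -0.7  0.4 -0.  -0.  -0.5 -0.4  0.4 -0.3  0.9 -0.2]
('top', 'scene') [ 0.5895 -0.0498 -0.131 ]
[ 0.3  0.3  0.9  0.5 -0.   0.3  0.5 -0.1  0.6 -0.9 -0.1 -0.1 -0.3 -0.1
  0.7  0.9  0.4  0.4 -0.1  0.5  0.3  0.3 -0.   0.   1.3 -0.3  1.3 -0.2]
block [ 0.4979 -0.146   0.126 ] [ 0.4937 -0.1493  0.126 ] local [ -78.2202 -107.3166] [ -81.9175 -111.1867]
pin [0.5492 0.1029 0.121 ] [0.5461 0.1017 0.121 ] local [-59.889  146.1248] [-62.8373 144.4841]
tip [ 0.6614 -0.1235  0.083 ] [ 0.6571 -0.1252  0.083 ] local [ 80.9514 -63.7296] [ 76.9029 -65.9448]
dimL [ 0.4992 -0.1304  0.126 ] [ 0.4957 -0.1337  0.126 ] local [-78.993  -91.6807] [-82.0103 -95.4829]
dimR [ 0.4966 -0.1618  0.126 ] [ 0.4923 -0.1646  0.126 ] local [ -77.4256 -123.2079] [ -81.3064 -126.524 ]
TL [ 0.5243 -0.1169  0.126 ] [ 0.526  -0.1134  0.126 ] local [-55.8765 -75.0183] [-54.6393 -71.3626]
TR [ 0.5207 -0.1796  0.126 ] [ 0.5196 -0.181   0.126 ] local [ -51.1871 -137.7091] [ -52.1897 -139.2422]
tin [ 0.5112 -0.0339  0.052 ] [ 0.5098 -0.0381  0.052 ] local [-79.6747   5.5638] [-80.5406   1.189 ]
axis [[0.6091 0.0989 0.066 ]] tablefront [[ 0.5404 -0.1543  0.038 ]]
```

Careful with the scale: turns go in shares of pi/2 rad. That gives: 0.118 rad is 0.0751.

```bash
python3 drive.py '[0.03,-0.0227,-0.0282,0,0,0.03,-0.0227,-0.0282,0,0,0.03,-0.0227,-0.0282,0,0,0.03,-0.0227,-0.0282,0,0,0.03,-0.0227,-0.0282,0,0,0.03,-0.0227,-0.0282,0,0,0.03,-0.0227,-0.0282,0,0,0.03,-0.0227,-0.0282,0,0,0.03,-0.0227,-0.0282,0,0,0.03,-0.0227,-0.0282,0,0,0.03,-0.0227,-0.0282,0,0,0.03,-0.0227,-0.0282,0,0,0.03,-0.0227,-0.0282,0,0,0.03,-0.0227,-0.0282,0,0,0.03,-0.0227,-0.0282,0,0,0.03,-0.0227,-0.0282,0,0,0.03,-0.0227,-0.0282,0,0,0.03,-0.0227,-0.0282,0,0,0.03,-0.0227,-0.0282,0,0,0.03,-0.0227,-0.0282,0,0]' 20
python3 drive.py '[0.03,0,0,0,0.0751,0.03,0,0,0,0.0751,0.03,0,0,0,0.0751,0.03,0,0,0,0.0751,0.03,0,0,0,0.0751,0.03,0,0,0,0.0751,0.03,0,0,0,0.0751,0.03,0,0,0,0.0751,0.03,0,0,0,0.0751,0.03,0,0,0,0.0751,0.03,0,0,0,0.0751,0.03,0,0,0,0.0751]'
python3 drive.py '[0.03,0,0,0,0.0751,0.03,0,0,0,0.0751,0.03,0,0,0,0.0751,0.03,0,0,0,0.0751,0.03,0,0,0,0.0751,0.03,0,0,0,0.0751,0.03,0,0,0,0.0751,0.03,0,0,0,0.0751,0.03,0,0,0,0.0751,0.03,0,0,0,0.0751,0.03,0,0,0,0.0751,0.03,0,0,0,0.0751,0.03,0,0,0,0]'
```

```text
t: 1.87
eef_pos: [0.4368, -0.1402, 0.2478]
tcp_rot: [[-0.904, 0.428, 0.0], [0.428, 0.904, -0.0], [-0.0, 0.0, -1.0]]
ft_force: [1.1, 0.7, 0.2]
gripper_width: 0.0301
grasp_force: 0.0
t: 2.87
eef_pos: [0.4367, -0.1382, 0.2476]
tcp_rot: [[0.289, 0.957, -0.0], [0.957, -0.289, 0.0], [0.0, -0.0, -1.0]]
ft_force: [0.0, -0.6, 0.3]
gripper_width: 0.0303
grasp_force: 0.0
t: 3.95
eef_pos: [0.4367, -0.1382, 0.2476]
tcp_rot: [[0.991, -0.136, -0.0], [-0.136, -0.991, 0.0], [-0.0, -0.0, -1.0]]
ft_force: [1.5, -0.6, -0.1]
gripper_width: 0.0299
grasp_force: 0.0
```

```bash
python3 drive.py '[0.03,0,0,0.03,0,0.03,0,0,0.03,0,0.03,0,0,0.03,0,0.03,0,0,0.03,0,0.03,0,0,0.0276,0,0.03,0.003,0,0,0,0.03,0.003,0,0,0,0.03,0.003,0,0,0,0.03,0.003,0,0,0,0.03,0.003,0,0,0,0.03,0.003,0,0,0,0.03,0.003,0,0,0]'
python3 drive.py '[0.03,0.002,0,0,0,0.03,0.002,0,0,0,0.03,0.002,0,0,0,0.03,0.002,0,0,0,0.03,0.002,0,0,0]'
python3 drive.py '[0.03,0.002,0,0,0,0.03,0.002,0,0,0,0.03,0.002,0,0,0]'
```

```text
t: 4.95
eef_pos: [0.4584, -0.1412, 0.101]
tcp_rot: [[0.991, -0.132, 0.002], [-0.132, -0.991, -0.001], [0.002, 0.0, -1.0]]
ft_force: [-0.6, 1.4, 0.5]
gripper_width: 0.0298
grasp_force: 0.6
t: 5.37
eef_pos: [0.4674, -0.1423, 0.1]
tcp_rot: [[0.991, -0.132, -0.001], [-0.132, -0.991, 0.0], [-0.001, -0.0, -1.0]]
ft_force: [-1.7, 1.3, 1.8]
gripper_width: 0.0301
grasp_force: 1.1
t: 5.62
eef_pos: [0.4737, -0.1432, 0.1]
tcp_rot: [[0.991, -0.132, -0.0], [-0.132, -0.991, 0.0], [-0.0, -0.0, -1.0]]
ft_force: [-1.7, -0.1, 1.0]
gripper_width: 0.0297
grasp_force: 0.8
```

```bash
python3 drive.py '[0.03,0.002,0,0,0,0.03,0.002,0,0,0,0.03,0,0,0,0]'
python3 drive.py '[0.03,0.0015,0,0,0,0.03,0,0,0,0]' | grep -E 'eef|ft'
python3 drive.py '[0.03,0.001,0,0,0,0.03,0,0,0,0]'| grep -E 'eef|ft'
```

```text
t: 5.87
eef_pos: [0.4764, -0.1434, 0.0998]
tcp_rot: [[0.991, -0.132, -0.003], [-0.132, -0.991, 0.001], [-0.003, -0.0, -1.0]]
ft_force: [-6.0, 0.4, 3.8]
gripper_width: 0.0304
grasp_force: 2.7
eef_pos: [0.4767, -0.1434, 0.0997]
ft_force: [-9.0, 0.0, 7.2]
eef_pos: [0.4768, -0.1433, 0.0996]
ft_force: [-11.4, 0.7, 8.9]
```

```bash
python3 drive.py '[0.03,-0.004,0,0,0,0.03,-0.004,0,0,0,0.03,0,0,-0.02,0,0.03,0,0,-0.02,0,0.03,0.003,0,0,0,0.03,0.003,0,0,0,0.03,0.003,0,0,0,0.03,0.003,0,0,0,0.03,0.003,0,0,0,0.03,0.003,0,0,0]'
python3 drive.py '[0.03,0.003,0,0,0,0.03,0.003,0,0,0,0.03,0.003,0,0,0,0.03,0.003,0,0,0]'| grep -E 'eef|ft'
python3 - <<'E'
from h import *
a=cal("scene")["frame"][150:290,170:350,::-1];cv2.imwrite("pics/s1.png",cv2.resize(a,None,fx=3,fy=3,interpolation=cv2.INTER_CUBIC))
E
```

```text
t: 7.03
eef_pos: [0.4898, -0.1452, 0.1393]
tcp_rot: [[0.991, -0.132, -0.001], [-0.132, -0.991, 0.0], [-0.001, -0.0, -1.0]]
ft_force: [-2.0, -0.9, 1.7]
gripper_width: 0.0297
grasp_force: 0.8
eef_pos: [0.5022, -0.147, 0.14]
ft_force: [-1.1, -0.5, 0.7]
```

View pics/s1.png

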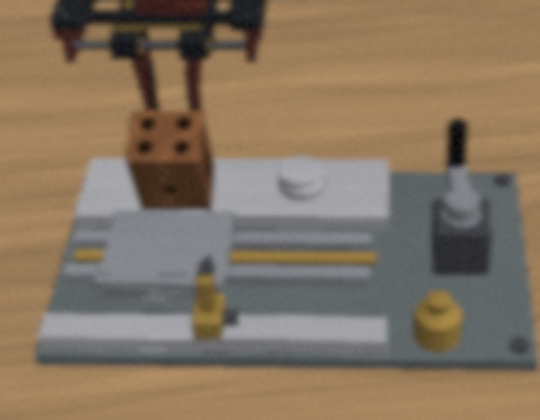

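The block is tilting against the carriage edge: its top face is at (170,135) and leans towards the carriage. I'll keep pushing.

```bash
python3 drive.py '[0.03,0.003,0,0,0,0.03,0.003,0,0,0,0.03,0.003,0,0,0,0.03,0.003,0,0,0,0.03,0.003,0,0,0,0.03,0.003,0,0,0]'| grep -E 'eef|ft'
python3 drive.py '[0.03,0.003,0,0,0,0.03,0.003,0,0,0,0.03,0.003,0,0,0,0.03,0,0,0,0,0.03,0,0,0,0,0.03,0,0,0,0]'| grep -E 'eef|ft'
python3 - <<'E'
from h import *
a=cal("scene")["frame"][150:290,170:350,::-1];cv2.imwrite("pics/s2.png",cv2.resize(a,None,fx=3,fy=3,interpolation=cv2.INTER_CUBIC))
E
```

```text
eef_pos: [0.52, -0.1493, 0.1401]
ft_force: [0.1, -0.3, -0.6]
eef_pos: [0.5283, -0.1504, 0.14]
ft_force: [0.3, -0.0, -0.5]
```

View pics/s2.png

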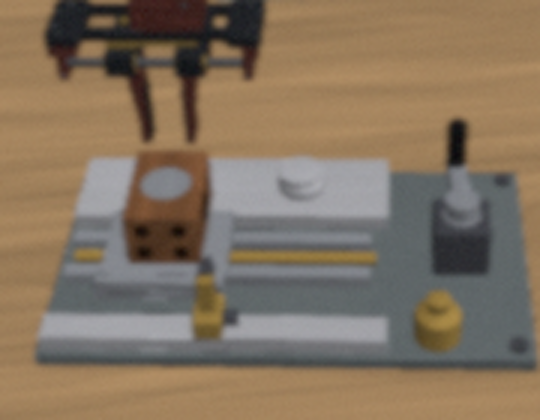

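The block lies flat on the carriage with the disc on top, disc centre at (167,183) in the crop. I'll measure the disc offset and move to the crank pin.

To row units: -0.0076 rad is -0.0048.

```bash
python3 drive.py '[0.04,0,0,-0.03,0,0.04,0,0,-0.03,0,0.04,-0.001,-0.0253,0,-0.0048,0.04,-0.001,-0.0253,0,-0.0048,0.04,-0.001,-0.0253,0,-0.0048,0.04,-0.001,-0.0253,0,-0.0048,0.04,-0.001,-0.0253,0,-0.0048,0.04,-0.001,-0.0253,0,-0.0048,0.04,-0.001,-0.0253,0,-0.0048,0.04,-0.001,-0.0253,0,-0.0048,0.04,-0.001,-0.0253,0,-0.0048,0.04,-0.001,-0.0253,0,-0.0048,0.04,0,0,0,0]'
cat > disc.py <<'E'
from h import *
import sys
p=np.array([.5895,-.0498,-.131])
def loc(w):
    c,s=np.cos(p[2]),np.sin(p[2]);d=np.array(w[:2])-p[:2];return np.array([c*d[0]+s*d[1],-s*d[0]+c*d[1]])*1e3
for n,R in(("top",(170,150,370,250)),("scene",(180,160,340,250))):
    f=cal(n)["frame"].astype(int);x0,y0,x1,y1=R
    # orange-brown wood of block: find, then greyish blob within its hull
    hsv=cv2.cvtColor(f.astype(np.uint8),cv2.COLOR_RGB2HSV)
    m=((hsv[...,0]<14)&(hsv[...,1]>95)&(hsv[...,2]<190)).astype(np.uint8)
    k=np.zeros_like(m);k[y0:y1,x0:x1]=m[y0:y1,x0:x1]
    _,L,st,_=cv2.connectedComponentsWithStats(k);i=1+st[1:,4].argmax();B=(L==i).astype(np.uint8)
    h=cv2.convexHull(cv2.findContours(B,0,2)[0][0]);H=np.zeros_like(m);cv2.fillPoly(H,[h],1)
    g=((hsv[...,1]<60)&(hsv[...,2]>100)&(cv2.erode(H,np.ones((3,3)))>0)).astype(np.uint8)
    _,L,s2,c=cv2.connectedComponentsWithStats(g);j=1+s2[1:,4].argmax()
    w=atz(n,c[j],.090);print(n,st[i],s2[j],c[j],"disc",w,"local",loc(w))
tp=state();print(tp["q"],tp["eef_pos"])
E
python3 disc.py
```

```text
t: 9.55
eef_pos: [0.5433, 0.1056, 0.2002]
tcp_rot: [[0.999, -0.053, 0.0], [-0.053, -0.999, 0.001], [0.0, -0.001, -1.0]]
ft_force: [-0.0, -1.0, -0.5]
gripper_width: 0.0399
grasp_force: 0.0
top [315 188  27  39 518] [322 198  16  16 202] [329.2426 205.4901] disc [ 0.5664 -0.1554  0.09  ] local [  -9.0541 -107.7482]
scene [212 201  28  36 662] [217 206  17  11 147] [224.8571 210.8435] disc [ 0.5631 -0.1588  0.09  ] local [ -11.9422 -111.4857]
[ 0.1657  0.38    1.8277 -0.0003  0.9342  1.7909] [0.543  0.1028 0.2   ]
```

To row units: -0.1 rad is -0.0637.

```bash
python3 drive.py '[0.04,0.0068,0,0.02,0,0.04,0,0,0.035,0,0.04,0,0,0.034,0,0.024,0,0,0,0,0.024,0,0,0,0,0.024,0,0,0,0,0.024,0,0,0,0]'
python3 drive.py '[0.024,0.0003,0.0058,0,-0.0637,0.024,0.0003,0.0058,0,-0.0637,0.024,0.0003,0.0058,0,-0.0637,0.024,0.0003,0.0058,0,-0.0637,0.024,0.0003,0.0058,0,-0.0637,0.024,0.0003,0.0058,0,-0.0637,0.024,0.0003,0.0058,0,-0.0637,0.024,0.0003,0.0058,0,-0.0637,0.024,0.0003,0.0058,0,-0.0637,0.024,0.0003,0.0058,0,-0.0637,0.024,0,0,0,0]'
python3 disc.py
python3 - <<'E'
from h import *
a=cal("top")["frame"][140:260,205:370,::-1];cv2.imwrite("pics/t3.png",cv2.resize(a,None,fx=4,fy=4,interpolation=cv2.INTER_CUBIC))
E
```

```text
t: 10.23
eef_pos: [0.5515, 0.1016, 0.1131]
tcp_rot: [[0.998, -0.057, 0.003], [-0.057, -0.998, 0.0], [0.003, -0.001, -1.0]]
ft_force: [0.5, -0.5, 0.5]
gripper_width: 0.024
grasp_force: 0.0
t: 11.15
eef_pos: [0.5755, 0.0514, 0.1132]
tcp_rot: [[0.584, 0.812, 0.003], [0.812, -0.584, 0.0], [0.002, 0.003, -1.0]]
ft_force: [-1.1, -0.0, -0.1]
gripper_width: 0.0238
grasp_force: 0.0
top [314 188  27  39 511] [320 198  16  16 208] [327.5144 205.3798] disc [ 0.567  -0.1508  0.09  ] local [  -9.1374 -103.0635]
scene [213 201  28  36 665] [218 206  18  11 145] [226.5379 210.8069] disc [ 0.5635 -0.1544  0.09  ] local [ -12.1346 -107.0645]
[ 0.0689  0.5391  1.8194 -0.0002  0.7804  0.6994] [0.5748 0.0516 0.1126]
```

View pics/t3.png

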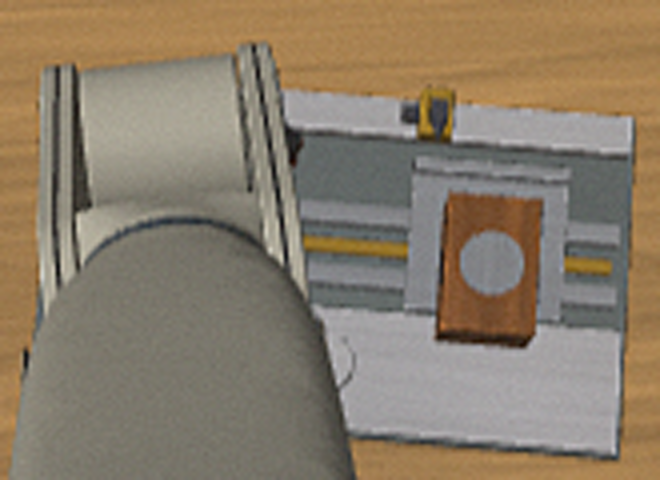

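The carriage follows: the block is flat and the disc, at (492,263) in the crop, has moved 4.5 mm towards the pointer at (437,115). I'll carry on anticlockwise.

To row units: -0.1 rad is -0.0637.

```bash
python3 drive.py '[0.024,0.0003,0.0058,0,-0.0637,0.024,0.0003,0.0058,0,-0.0637,0.024,0.0003,0.0058,0,-0.0637,0.024,0.0003,0.0058,0,-0.0637,0.024,0.0003,0.0058,0,-0.0637,0.024,0.0003,0.0058,0,-0.0637,0.024,0.0003,0.0058,0,-0.0637,0.024,0.0003,0.0058,0,-0.0637,0.024,0.0003,0.0058,0,-0.0637,0.024,0.0003,0.0058,0,-0.0637,0.024,0.0003,0.0058,0,-0.0637,0.024,0.0003,0.0058,0,-0.0637,0.024,0.0003,0.0058,0,-0.0637,0.024,0.0003,0.0058,0,-0.0637,0.024,0.0003,0.0058,0,-0.0637]'
python3 drive.py '[0.024,0.0003,0.0058,0,-0.0637,0.024,0.0003,0.0058,0,-0.0637,0.024,0.0003,0.0058,0,-0.0637,0.024,0.0003,0.0058,0,-0.0637,0.024,0.0003,0.0058,0,-0.0637,0.024,0.0003,0.0058,0,-0.0637,0.024,0.0003,0.0058,0,-0.0637,0.024,0.0003,0.0058,0,-0.0637,0.024,0.0003,0.0058,0,-0.0637,0.024,0.0003,0.0058,0,-0.0637,0.024,0.0003,0.0058,0,-0.0637,0.024,0.0003,0.0058,0,-0.0637,0.024,0.0003,0.0058,0,-0.0637,0.024,0.0003,0.0058,0,-0.0637,0.024,0.0003,0.0058,0,-0.0637,0.024,0,0,0,0]'
python3 disc.py
```

```text
t: 12.55
eef_pos: [0.6518, 0.0613, 0.1115]
tcp_rot: [[-0.768, 0.641, -0.001], [0.641, 0.768, -0.001], [0.001, -0.001, -1.0]]
ft_force: [-3.1, -0.2, 1.3]
gripper_width: 0.0239
grasp_force: 1.4
t: 13.88
eef_pos: [0.648, 0.1408, 0.1116]
tcp_rot: [[-0.694, -0.72, 0.001], [-0.72, 0.694, -0.0], [-0.0, -0.001, -1.0]]
ft_force: [0.3, 0.5, 0.2]
gripper_width: 0.0241
grasp_force: 0.0
top [303 187  27  39 537] [309 197  16  16 209] [316.5359 204.5167] disc [ 0.5708 -0.1212  0.09  ] local [ -9.2171 -73.2597]
scene [225 201  27  36 658] [230 206  17  11 149] [237.9262 210.8859] disc [ 0.5675 -0.1245  0.09  ] local [-12.0659 -76.9482]
[ 0.1955  0.642   1.6152  0.0001  0.884  -2.1735] [0.6483 0.1405 0.1115]
```

To row units: 0.1208 rad is 0.0769.

```bash
python3 drive.py '[0.04,0,0,0,0,0.04,0,0,0,0,0.04,0,0,-0.025,0,0.04,0,0,-0.025,0,0.04,0,0,0,0.0769,0.04,0,0,0,0.0769,0.04,0,0,0,0.0769,0.04,0,0,0,0.0769,0.04,0,0,0,0.0769,0.04,0,0,0,0.0769,0.04,0,0,0,0.0769,0.04,0,0,0,0.0769,0.04,0,0,0,0.0769,0.04,0,0,0,0.0769,0.04,0,0,0,0.0769,0.04,0,0,0,0.0769,0.04,0,0,0,0.0769]'
python3 drive.py '[0.04,0,0,0,0.0769,0.04,0,0,0,0.0769,0.04,0,0,0,0.0769,0.04,0,0,0,0.0769,0.04,0,0,0,0.0769,0.04,0,0,0,0.0769,0.04,0,0,0,0.0769,0.04,0,0,0,0.0769,0.04,0,0,0,0.0769,0.04,0,0,0,0.0769,0.04,0,0,0,0.0769,0.04,0,0,0,0.0769,0.04,0,0,0,0.0769,0.04,0,0,0,0]'
```

```text
t: 15.4
eef_pos: [0.6483, 0.1401, 0.161]
tcp_rot: [[-0.714, 0.701, -0.0], [0.701, 0.714, 0.0], [0.0, -0.0, -1.0]]
ft_force: [-0.5, 0.6, -0.1]
gripper_width: 0.0403
grasp_force: 0.0
t: 16.57
eef_pos: [0.6484, 0.1402, 0.161]
tcp_rot: [[0.699, 0.715, -0.0], [0.715, -0.699, 0.0], [-0.0, -0.0, -1.0]]
ft_force: [-0.5, 1.0, -1.0]
gripper_width: 0.0399
grasp_force: 0.0
```

To row units: -0.1 rad is -0.0637.

```bash
python3 drive.py '[0.04,0,0,0.025,0,0.04,0,0,0.025,0,0.024,0,0,0,0,0.024,0,0,0,0,0.024,0,0,0,0,0.024,-0.0003,-0.0058,0,-0.0637,0.024,-0.0003,-0.0058,0,-0.0637,0.024,-0.0003,-0.0058,0,-0.0637,0.024,-0.0003,-0.0058,0,-0.0637,0.024,-0.0003,-0.0058,0,-0.0637,0.024,-0.0003,-0.0058,0,-0.0637,0.024,-0.0003,-0.0058,0,-0.0637,0.024,-0.0003,-0.0058,0,-0.0637,0.024,-0.0003,-0.0058,0,-0.0637,0.024,-0.0003,-0.0058,0,-0.0637]'
python3 drive.py '[0.024,-0.0003,-0.0058,0,-0.0637,0.024,-0.0003,-0.0058,0,-0.0637,0.024,-0.0003,-0.0058,0,-0.0637,0.024,-0.0003,-0.0058,0,-0.0637,0.024,-0.0003,-0.0058,0,-0.0637,0.024,-0.0003,-0.0058,0,-0.0637,0.024,-0.0003,-0.0058,0,-0.0637,0.024,-0.0003,-0.0058,0,-0.0637,0.024,-0.0003,-0.0058,0,-0.0637,0.024,0,0,0,0]'
python3 disc.py
python3 - <<'E'
from h import *
a=cal("top")["frame"][140:260,205:370,::-1];b=cal("scene")["frame"][150:270,170:335,::-1]
cv2.imwrite("pics/t4.png",cv2.resize(np.vstack([a,b]),None,fx=2.5,fy=2.5,interpolation=cv2.INTER_CUBIC))
E
```

```text
t: 17.82
eef_pos: [0.5969, 0.1561, 0.1135]
tcp_rot: [[-0.236, 0.972, 0.006], [0.972, 0.236, 0.002], [0.001, 0.006, -1.0]]
ft_force: [3.1, 3.7, -1.0]
gripper_width: 0.0244
grasp_force: 1.9
t: 18.65
eef_pos: [0.5564, 0.1234, 0.113]
tcp_rot: [[-0.907, 0.421, 0.003], [0.421, 0.907, 0.001], [-0.002, 0.002, -1.0]]
ft_force: [-1.3, 0.6, 0.3]
gripper_width: 0.0238
grasp_force: 0.2
top [296 187  27  38 524] [302 196  16  16 202] [309.4554 203.797 ] disc [ 0.5737 -0.1022  0.09  ] local [ -8.817  -53.9935]
scene [232 201  27  36 629] [237 206  17  11 149] [245.0067 210.9329] disc [ 0.57  -0.106  0.09 ] local [-12.0325 -58.2514]
[ 0.1973  0.5314  1.8353 -0.0003  0.7723 -0.9319] [0.5565 0.1233 0.1125]
```

View pics/t4.png

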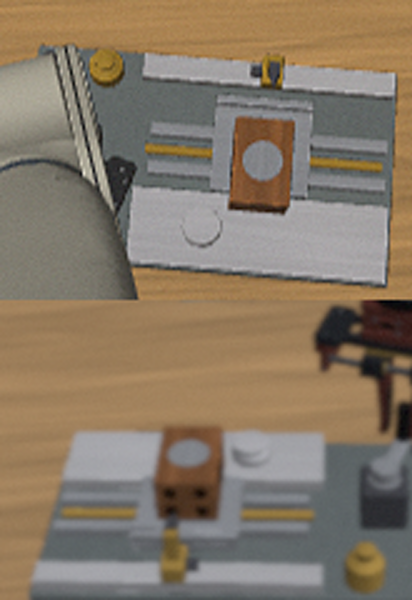

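The disc is now past the pointer line on the crank side. In the top crop the disc is at (263,160) and the finger at (272,70). I need a finer reading of the tip.

```bash
python3 - <<'E'
from h import *
a=cal("top")["frame"][152:190,295:335,::-1];b=cal("scene")["frame"][222:265,222:262,::-1]
cv2.imwrite("pics/t5.png",np.hstack([cv2.resize(a,(400,380),interpolation=cv2.INTER_CUBIC),cv2.resize(b,(400,430),interpolation=cv2.INTER_CUBIC)[:380]]))
E
```

```text
(no output)
```

View pics/t5.png

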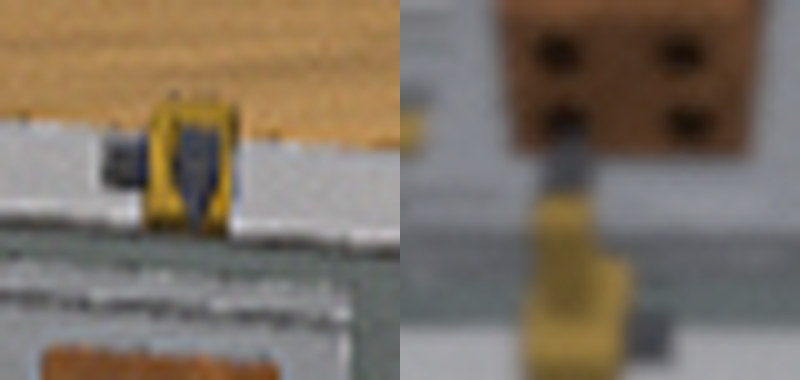

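```bash
cat >> h.py <<'E'
def locp(w,p):
    c,s=np.cos(p[2]),np.sin(p[2]);d=np.array(w[:2])-p[:2];return np.array([c*d[0]+s*d[1],-s*d[0]+c*d[1]])*1e3
E
python3 - <<'E'
from h import *
for n,p,tip,d in(("top",[.5899,-.0488,-.1296],(314.15,174.2),(309.46,203.8)),("scene",[.5884,-.0514,-.1353],(238.6,234),(245.0,210.93))):
    for pp in(p,[.5895,-.0498,-.131]):
        a,b=locp(atz(n,tip,.083),pp),locp(atz(n,d,.09),pp);print(n,a,b,b-a)
E
```

```text
top [ 76.9546 -62.7542] [ -9.1672 -55.0373] [-86.1218   7.7169]
top [ 77.3083 -61.6027] [ -8.8242 -54.0064] [-86.1325   7.5963]
scene [ 72.077  -64.3179] [-10.9197 -56.5879] [-82.9966   7.73  ]
scene [ 70.9182 -66.3572] [-12.0445 -58.2704] [-82.9626   8.0868]
```

To row units: -0.1 rad is -0.0637.

```bash
python3 drive.py '[0.024,-0.0003,-0.0058,0,-0.0637,0.024,-0.0003,-0.0058,0,-0.0637,0.024,-0.0001,-0.0025,0,-0.0255,0.024,0,0,0,0,0.024,0,0,0,0]'
python3 disc.py
python3 drive.py '[0.024,-0.0003,0.0058,0,0.0637,0.024,-0.0003,0.0058,0,0.0637,0.024,-0.0003,0.0058,0,0.0637,0.024,-0.0003,0.0058,0,0.0637,0.024,-0.0003,0.0058,0,0.0637,0.024,-0.0003,0.0058,0,0.0637,0.024,-0.0003,0.0058,0,0.0637,0.024,-0.0003,0.0058,0,0.0637,0.024,-0.0003,0.0058,0,0.0637,0.024,-0.0003,0.0058,0,0.0637,0.024,-0.0003,0.0058,0,0.0637,0.024,-0.0003,0.0058,0,0.0637,0.024,-0.0003,0.0058,0,0.0637,0.024,0,0,0,0,0.024,0,0,0,0]'
python3 disc.py
```

```text
t: 19.47
eef_pos: [0.5512, 0.1098, 0.111]
tcp_rot: [[-0.98, 0.199, -0.0], [0.199, 0.98, -0.0], [0.0, -0.0, -1.0]]
ft_force: [-0.8, 0.7, -0.3]
gripper_width: 0.0242
grasp_force: 0.1
top [296 187  26  38 516] [301 196  16  16 203] [308.5517 203.7241] disc [ 0.574  -0.0997  0.09  ] local [ -8.8185 -51.5371]
scene [233 201  27  36 626] [238 206  17  11 149] [246.0067 210.9329] disc [ 0.5703 -0.1034  0.09  ] local [-12.0556 -55.6153]
[ 0.1757  0.5258  1.8524 -0.0003  0.7641 -1.195 ] [0.551  0.1098 0.1109]
t: 20.82
eef_pos: [0.6037, 0.1563, 0.1107]
tcp_rot: [[-0.075, 0.997, -0.0], [0.997, 0.075, -0.0], [-0.0, -0.0, -1.0]]
ft_force: [0.3, 0.5, 0.2]
gripper_width: 0.0238
grasp_force: 0.0
top [298 187  26  38 517] [303 196  17  17 204] [310.8775 204.    ] disc [ 0.573 -0.106  0.09 ] local [ -9.0592 -57.8749]
scene [231 201  26  36 635] [236 206  17  11 149] [243.7383 210.9128] disc [ 0.5695 -0.1093  0.09  ] local [-12.0876 -61.6045]
[ 0.2342  0.5959  1.7108 -0.0002  0.8351  0.1597] [0.6036 0.1562 0.1109]
```

To row units: 0.1 rad is 0.0637.

```bash
python3 drive.py '[0.024,-0.0003,0.0058,0,0.0637,0.024,-0.0003,0.0058,0,0.0637,0.024,-0.0003,0.0058,0,0.0637,0.024,-0.0003,0.0058,0,0.0637,0.024,0,0,0,0,0.024,0,0,0,0]'
python3 disc.py
python3 - <<'E'
from h import *
a=cal("top")["frame"][155:217,290:340,::-1];b=cal("scene")["frame"][200:262,217:267,::-1]
cv2.imwrite("pics/t6.png",cv2.resize(np.hstack([a,b]),None,fx=8,fy=8,interpolation=cv2.INTER_CUBIC))
p=[.5895,-.0498,-.131]
# images of the mark's line (station x direction at tip's z/disc z) : slope px per mm
for n,t in(("top",(314.15,174.2)),("scene",(238.6,234))):
    w=atz(n,t,.083);c,s=np.cos(p[2]),np.sin(p[2])
    print(n,proj(n,w),proj(n,np.array([w[0]-.0845*c,w[1]-.0845*s,.090])))
E
```

```text
t: 21.42
eef_pos: [0.6266, 0.1532, 0.111]
tcp_rot: [[0.318, 0.948, 0.0], [0.948, -0.318, -0.0], [-0.0, 0.0, -1.0]]
ft_force: [0.4, -0.2, 0.6]
gripper_width: 0.024
grasp_force: 0.0
top [299 187  26  39 531] [305 196  16  17 205] [312.4098 204.1707] disc [ 0.5723 -0.1101  0.09  ] local [ -9.1872 -62.0476]
scene [229 201  27  36 639] [234 206  17  11 149] [242.0067 210.9329] disc [ 0.569  -0.1138  0.09  ] local [-11.9633 -66.1617]
[ 0.2215  0.6207  1.6597 -0.0001  0.8609  0.5461] [0.6266 0.1533 0.1111]
top [[314.15 174.2 ]] [[312.2952 203.4411]]
scene [[238.6 234. ]] [[241.9982 210.5469]]
```

View pics/t6.png

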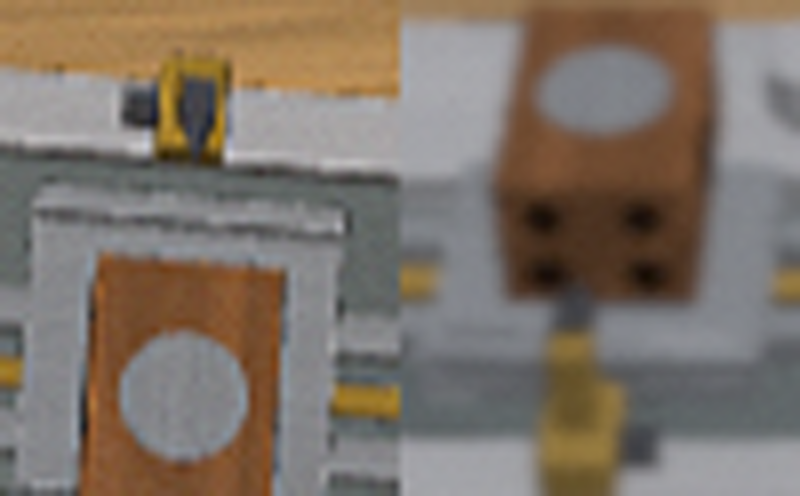

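The disc centre lies on the pointer's line in both views, within about 0.3 mm: top 312.4 against 312.3, scene 242.0 against 242.0. I'll release and retreat.

```bash
python3 drive.py '[0.036,0,0,0,0,0.036,0,0,0,0,0.036,0,0,0,0,0.036,0,0,-0.02,0,0.036,0,0,-0.03,0,0.036,0,0,-0.04,0,0.036,0,0,-0.04,0,0.036,0,0,0,0,0.036,0,0,0,0]'
python3 disc.py
python3 - <<'E'
from h import *
b=cal("scene")["frame"][90:350,80:500,::-1]
cv2.imwrite("pics/f.png",cv2.resize(b,None,fx=1.9,fy=1.9,interpolation=cv2.INTER_CUBIC))
E
```

```text
t: 22.37
eef_pos: [0.6282, 0.1537, 0.2442]
tcp_rot: [[0.322, 0.947, 0.006], [0.947, -0.322, 0.001], [0.003, 0.005, -1.0]]
ft_force: [0.1, -1.0, -0.9]
gripper_width: 0.0359
grasp_force: 0.0
top [299 187  26  39 520] [305 196  16  17 205] [312.4098 204.1707] disc [ 0.5723 -0.1101  0.09  ] local [ -9.1872 -62.0476]
scene [229 201  27  36 632] [234 206  17  11 150] [242.04 210.9 ] disc [ 0.5689 -0.1137  0.09  ] local [-12.1018 -66.0887]
[ 0.2215  0.4598  1.5893 -0.      1.0935  0.5491] [0.6261 0.1532 0.2404]
```

View pics/f.png

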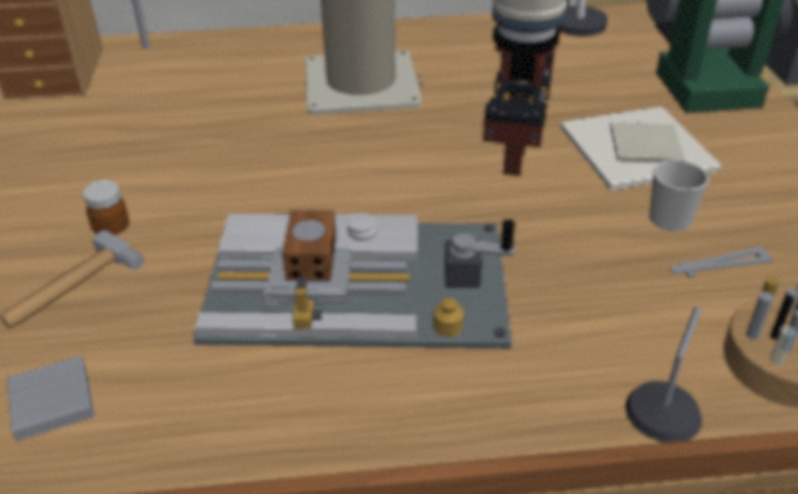

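The block is flat with its disc (309,232) in line with the pointer (303,300). The gripper is clear of everything, and the loose items are where they were.

```bash
python3 -c "
from plant import robot, eyes, state, finish_job
print(finish_job())"
```

```text
the job is handed in; nothing more can be done
None
```

I handed the job in at about 22 s: the block lies flat on the carriage, disc up; the crank took the disc about 10 mm past the pointer, then back clockwise to within about 0.5 mm of it, and the loose things look undisturbed.

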